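Nightcap set: tip three chilling stones from the pouring cup into the bedside tray

ROBOT

A 6-joint arm with a two-finger parallel gripper is mounted at the origin on the work surface. World frame = base frame: x ahead of the robot, y to its left, z up, the work surface at z = 0. Lengths are in mm, angles in rad, forces in N, time in s.
With the tool pointing down it reaches from about 350 to 775 mm from the base axis. Payload 7.3 kg.
Tool frame: the origin (TCP) lies on the mounting face of the last link; the fingertips stand 178 mm ahead of it and the grasp point (between the pads) lies 159 mm ahead of it; z points along the fingers, y is the line along which they close (so a half turn about z gives the same grasp; the last joint's range is limited). The gripper opens to 92 mm and grips with 3 to 60 N. Pads are 19 mm wide; open, the fingers measure 130 mm over their backs; the gripper's body (75 mm by 190 mm) begins 47 mm behind the grasp point.
Start: joints at [-1.369, 0.342, 1.524, -0, 1.275, -0.146], TCP at [178.956, -493.561, 404.741] pointing down, gripper open.
Joint ranges: [-2.53, 2.53], [-0.77, 2.02], [0.04, 2.7], [-1, 4.14], [0.28, 2.66], [-3.11, 3.11]. Speed limits (rad/s): [2.57, 2.57, 3.14, 3.14, 3.14, 3.14].

INTERFACE

Orientations are given as [roll, pitch, yaw] about the fixed x, y, z axes, in that order (R = Rz(yaw) Ry(pitch) Rx(roll)).
In Python, from plant import bot, vision gives the robot as it stands. The module is installed in compiled form; this text tells all that it offers.
- The arm moves only by the shell command python3 -m crank 'ROWS'. ROWS is a JSON list of rows, 1 to 5 of them, each of 5 numbers: the finger opening in mm, then dx, dy, dz in mm, then a turn about the tool's z in rad; each row is the pose to reach, as a shift and turn from the pose commanded when the command began, along the tool's axes at that moment; what a row does not reach only later rows make up. A row lasts 1/8 s, in which the tool goes at most 62.5 mm and 0.188 rad, less where a joint would pass 70% of its speed; a pose out of reach is approached as far as the arm can. The fingers move at their own pace and stop on an object; the grip force is fixed at half the most. Time passes only in rows, so rows that do not move let the fingers close. It prints the time, the measured TCP pose, the force, the opening and the grip force at its end. Input that does not fit is refused with a message, and nothing moves.
- bot.get_obs(): the state, without advancing time (a new reading comes with each control period).
- vision.capture(name): name is "scene" or "top"; returns a dict with "color" (480x640x3 uint8, red, green, blue), "K" (3x3 intrinsics, pixels), "R" (3x3) and "t" (3): a world point X has camera coordinates R X + t. Camera axes: x right, y down, z forward; pixel columns grow to the right and rows downward; lengths in mm; the calibration is good to about 2 mm. A picture is of the moment at which its call begins. There is no depth.
- bot.close_job(): hands the job in; it is judged then, once.
The state is a dict: "time": time; "joint_positions": joint angles; "dq": joint speeds; "tau": joint torques, N m; "tool_pos": TCP position; "tcp_rot": TCP orientation; "contact_force": force on the tool from outside, world axes, zero at the start; "moment": the same for the moment, N m; "grip_width": finger opening in mm; "finger_force": force on a finger pad.
Only numpy, scipy, OpenCV 4.12 (cv2) and the standard library are available. Lean on these libraries where they do the work, as an engineer would, in place of code of your own. Each camera call takes 0.05 s, during which the arm holds its last target. There are 200 camera calls.

TASK

For a nightcap, pick up the wooden pouring cup and tip it slowly over the wooden tray until exactly three of its five stone drink-chilling pucks have dropped into the tray, then stand the cup upright in the middle of its cork mat again with the other two still inside. Do not touch the pucks with the fingers, and leave the carafe and the empty glass where they are.

Things in the scene. Friction and masses are not known exactly. Their poses are not given: they have to be found in the camera images.
- cup: Dark-wood pouring cup like a curved scoop, loose, 154-308 g empty. Origin: centre of the underside of its flat base (128 x 50 mm); z up, +x the pouring direction. Flat sides at y = +-25 mm, inside 40 mm wide. Its floor rises from the back (x = -38, z = 8 mm) to the lip in five straight 36 mm steps, sloping up 44, 33, 22, 11 and 0 deg; the sides stand 36 mm above the floor.
- cup_grip (a point): Point midway between the cup's flat sides, at 25, 0, 75 mm in the cup's frame; grip across y here (50 mm wide).
- lip (a point): Middle of the pouring edge, at 125, 0, 74 mm in the cup's frame. As the cup is tipped towards +x the pucks slide out here one by one, front first, about 11 deg of tip apart. The first goes at about 18 to 42 deg depending on the hidden friction, the third at 40 to 66, so a preset angle does not give the count: feel the weight go.
- stone1_center (a point): Centre of one of the five equal grey stone drink-chilling pucks, round and flat, 36 mm in diameter, 22 mm thick, 65 g (0.638 N) each. They start lying flat in a row along the cup's floor, touching.
- stone2_center (a point): Centre of one of the five equal grey stone drink-chilling pucks, round and flat, 36 mm in diameter, 22 mm thick, 65 g (0.638 N) each. They start lying flat in a row along the cup's floor, touching.
- stone3_center (a point): Centre of one of the five equal grey stone drink-chilling pucks, round and flat, 36 mm in diameter, 22 mm thick, 65 g (0.638 N) each. They start lying flat in a row along the cup's floor, touching.
- stone4_center (a point): Centre of one of the five equal grey stone drink-chilling pucks, round and flat, 36 mm in diameter, 22 mm thick, 65 g (0.638 N) each. They start lying flat in a row along the cup's floor, touching.
- stone5_center (a point): Centre of one of the five equal grey stone drink-chilling pucks, round and flat, 36 mm in diameter, 22 mm thick, 65 g (0.638 N) each. They start lying flat in a row along the cup's floor, touching.
- tray: Low wooden tray on four feet, fixed, 190 mm along its x, 180 mm along its y, walls 9 mm. Origin: on the table under its centre. Inner floor at z = 29 mm, rim at z = 70 mm; inside 172 x 162 mm.
- tray_mid (a point): Middle of the space inside the tray, 47 mm above the table under its centre (18 mm above its inner floor).
- mat: Round cork mat, 160 mm in diameter, 5 mm thick, fixed; origin under its centre, its top at z = 5 mm. The cup starts standing on its middle and has to be stood there again.
- carafe: Glass carafe with a brass stopper, 72 mm in diameter, 240 mm high, loose, a bystander. Origin under its centre.
- glass: Empty drinking glass, 72 mm in diameter, 100 mm high, loose, a bystander. Origin under its centre.
There are look-alikes about, which are no part of the job. What is shaped like the cup but blue or green is not meant. Of the things shaped like the mat, the cork one is meant.

How it is judged (in metres and radians):
On the way, in this order (a step that is already met when the one before it is completed fails the run):
1. the cup is tipped more than 30 degrees with its pouring edge over the tray and above its rim (angle between cup's own z axis and vertical above 0.52 rad and horizontal distance between lip and tray below 0.09 m and height (world z) of lip above 0.06 m), for 0.1 s.
2. exactly three pucks lie in the tray and two are in the cup ((distance between stone1_center and tray_mid below 0.1 m or (x of stone1_center in the frame of cup between -0.08 and 0.125 m and y of stone1_center in the frame of cup between -0.026 and 0.026 m and z of stone1_center in the frame of cup between 0.012 and 0.12 m)) and (distance between stone2_center and tray_mid below 0.1 m or (x of stone2_center in the frame of cup between -0.08 and 0.125 m and y of stone2_center in the frame of cup between -0.026 and 0.026 m and z of stone2_center in the frame of cup between 0.012 and 0.12 m)) and (distance between stone3_center and tray_mid below 0.1 m or (x of stone3_center in the frame of cup between -0.08 and 0.125 m and y of stone3_center in the frame of cup between -0.026 and 0.026 m and z of stone3_center in the frame of cup between 0.012 and 0.12 m)) and (distance between stone4_center and tray_mid below 0.1 m or (x of stone4_center in the frame of cup between -0.08 and 0.125 m and y of stone4_center in the frame of cup between -0.026 and 0.026 m and z of stone4_center in the frame of cup between 0.012 and 0.12 m)) and (distance between stone5_center and tray_mid below 0.1 m or (x of stone5_center in the frame of cup between -0.08 and 0.125 m and y of stone5_center in the frame of cup between -0.026 and 0.026 m and z of stone5_center in the frame of cup between 0.012 and 0.12 m)) and ((distance between each of stone1_center, stone2_center, stone3_center and tray_mid below 0.1 m and not (distance between stone4_center and tray_mid below 0.1 m) and not (distance between stone5_center and tray_mid below 0.1 m)) or (distance between each of stone1_center, stone2_center, stone4_center and tray_mid below 0.1 m and not (distance between stone3_center and tray_mid below 0.1 m) and not (distance between stone5_center and tray_mid below 0.1 m)) or (distance between each of stone1_center, stone2_center, stone5_center and tray_mid below 0.1 m and not (distance between stone3_center and tray_mid below 0.1 m) and not (distance between stone4_center and tray_mid below 0.1 m)) or (distance between each of stone1_center, stone3_center, stone4_center and tray_mid below 0.1 m and not (distance between stone2_center and tray_mid below 0.1 m) and not (distance between stone5_center and tray_mid below 0.1 m)) or (distance between each of stone1_center, stone3_center, stone5_center and tray_mid below 0.1 m and not (distance between stone2_center and tray_mid below 0.1 m) and not (distance between stone4_center and tray_mid below 0.1 m)) or (distance between each of stone1_center, stone4_center, stone5_center and tray_mid below 0.1 m and not (distance between stone2_center and tray_mid below 0.1 m) and not (distance between stone3_center and tray_mid below 0.1 m)) or (not (distance between stone1_center and tray_mid below 0.1 m) and distance between each of stone2_center, stone3_center, stone4_center and tray_mid below 0.1 m and not (distance between stone5_center and tray_mid below 0.1 m)) or (not (distance between stone1_center and tray_mid below 0.1 m) and distance between each of stone2_center, stone3_center, stone5_center and tray_mid below 0.1 m and not (distance between stone4_center and tray_mid below 0.1 m)) or (not (distance between stone1_center and tray_mid below 0.1 m) and distance between each of stone2_center, stone4_center, stone5_center and tray_mid below 0.1 m and not (distance between stone3_center and tray_mid below 0.1 m)) or (not (distance between stone1_center and tray_mid below 0.1 m) and not (distance between stone2_center and tray_mid below 0.1 m) and distance between each of stone3_center, stone4_center, stone5_center and tray_mid below 0.1 m))), for 0.2 s.
At the end, for the whole second after the job is handed in: Exactly three pucks lie inside the tray below its rim and the other two inside the cup; the cup stands upright (within 4.5 degrees) on the mat, its base centre within 30 mm of the mat's centre, at rest and released (all of step 2 and horizontal distance between cup and mat below 0.03 m and angle between cup's own z axis and vertical below 0.08 rad and z of cup in the frame of mat below 0.009 m and linear speed of cup below 0.02 m/s); the robot touches nothing.
It fails at once if a puck is touched with the fingers (over 0.5 N) (contact force between the fingers and stone1 above 0.5 N or contact force between the fingers and stone2 above 0.5 N or contact force between the fingers and stone3 above 0.5 N or contact force between the fingers and stone4 above 0.5 N or contact force between the fingers and stone5 above 0.5 N).
It fails at once if the carafe or the empty glass is moved by more than 30 mm (distance of any of carafe, glass from where it was at the start of the episode above 0.03 m).
It also fails if it takes over 72 s, if anything falls off the work surface, if the arm or the gripper's body presses on something with over 40 N, if the wrist force passes 120 N, or if a joint passes its speed limit or range.

## Working session

There is one attempt and no reset: what is moved stays moved. The work goes in short steps, Python scripts to look and compute and a shell command to move; the robot and the scene stay as the last step left them, time stands still between calls to the robot, and variables do not carry over. Pictures are saved under pics/ and viewed, at most 10 in all, crops included, and the job is handed in when it is done.

```bash
mkdir -p pics
python3 - <<'E'
from plant import bot, vision
import cv2
for n in("scene","top"):
    c=vision.capture(n); cv2.imwrite(f"pics/{n}0.png",c["color"][:,:,::-1])
    print(n,c["K"].tolist(),c["R"].round(4).tolist(),c["t"].round(1).tolist())
print(bot.get_obs())
E
```

```text
scene [[480.6165535262026, 0.0, 316.5969693852761], [0.0, 480.6165535262026, 234.09949689237487], [0.0, 0.0, 1.0]] [[-0.5877, 0.8091, -0.0041], [0.693, 0.5007, -0.5188], [-0.4177, -0.3077, -0.8549]] [194.7, -363.1, 1312.7]
top [[597.6354617549208, 0.0, 304.84512335269716], [0.0, 597.6354617549208, 255.7514501389775], [0.0, 0.0, 1.0]] [[0.0272, -0.9994, 0.0221], [-0.9954, -0.0292, -0.0916], [0.0922, -0.0195, -0.9955]] [108.0, 499.8, 1481.7]
{'time': 0.1, 'joint_positions': array([-1.36897049e+00,  3.42667126e-01,  1.52493447e+00, -2.23707202e-05,
        1.27540155e+00, -1.46002093e-01]), 'dq': array([-0.00133531, -0.00152795, -0.00044625, -0.00060919, -0.00194489,
       -0.00040113]), 'tau': array([ 1.88272432e-03, -4.32003844e+01, -2.44696462e+01,  7.18712993e-02,
        5.26020722e-02, -5.24283030e-05]), 'tool_pos': array([ 178.94204406, -493.4335246 ,  404.10244738]), 'tcp_rot': array([-3.14019405e+00, -1.84039927e-04,  3.47834326e-01]), 'contact_force': array([-0.29905648, -0.54868781, -1.25109267]), 'moment': array([ 0.00529964, -0.01577769, -0.01782573]), 'finger_force': 0.0, 'grip_width': 91.62790230142087}
```

View pics/top0.png

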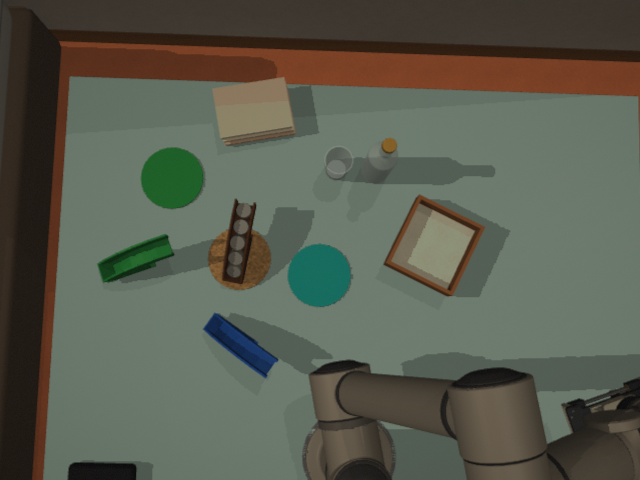

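View pics/scene0.png

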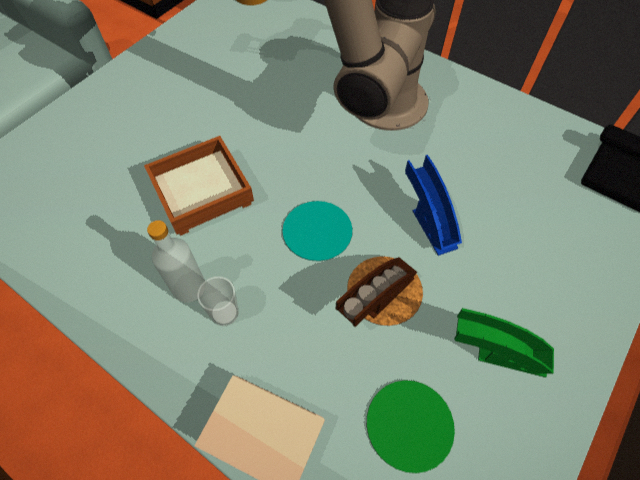

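The top view shows the cup with 5 pucks on the cork mat at (240,258). Its lip points image-up at (244,203), and the tray is at (435,246). The tool can only turn about its own z, so I plan to tip the cup by pivoting it between the pads, pushing its base against the outside of the tray wall. Next I'll look at enlarged crops for exact positions.

```bash
cat > h.py <<'E'
import numpy as np, cv2
from plant import bot, vision
def px2w(c,u,v,z):
    d=c["R"].T@np.linalg.solve(c["K"],[u,v,1.]); o=-c["R"].T@c["t"]
    return o+d*(z-o[2])/d[2]
def w2px(c,X):
    p=c["K"]@(c["R"]@np.asarray(X,float)+c["t"]); return p[:2]/p[2]
E
python3 - <<'E'
import cv2, numpy as np
t=cv2.imread("pics/top0.png")
a=cv2.resize(t[190:300,200:300],None,fx=4,fy=4,interpolation=2); b=cv2.resize(t[190:300,380:490],None,fx=3.6,fy=4,interpolation=2)
cv2.imwrite("pics/crop.png",np.hstack([a,b]))
from h import *
c=vision.capture("top")
P=[px2w(c,u,v,70) for u,v in((418,198),(482,230),(450,294),(387,263))]
print(np.round(P,0).tolist(), np.mean(P,0))
print("mat",px2w(c,240,258,5),"carafe",px2w(c,383,160,20),"glass",px2w(c,337,170,5))
E
```

```text
[[643.0, -152.0, 70.0], [568.0, -311.0, 70.0], [409.0, -233.0, 70.0], [480.0, -78.0, 70.0]] [ 525.24964337 -193.4641487    70.        ]
mat [487.57299258 286.02513029   5.        ] carafe [749.03460097 -71.61350135  20.        ] glass [722.72246769  44.79472797   5.        ]
```

View pics/crop.png

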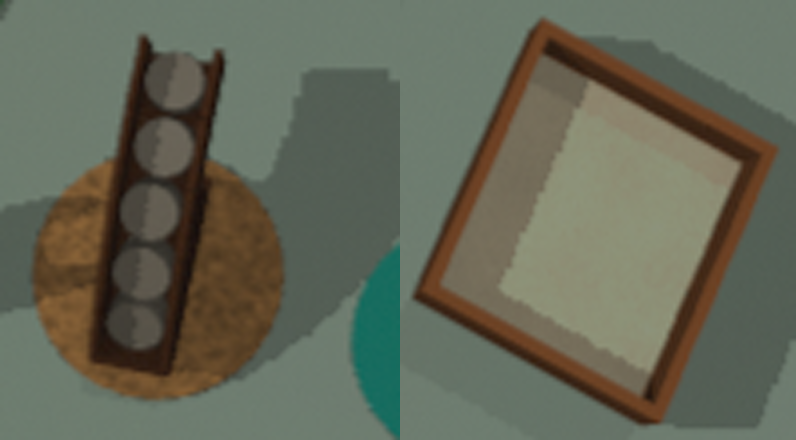

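The crops show puck centres from (243.75,210) at the front to (233.5,271.25) at the back, the mat at (239.75,258.3), and the tray rim corners at (419.7,195), (484.7,227.5), (450.8,295.5) and (384.2,263.3).

Run:
```python
from h import *
from scipy.optimize import least_squares
c=vision.capture("top")
P=np.array([px2w(c,u,v,70) for u,v in((419.7,195),(484.7,227.5),(450.8,295.5),(384.2,263.3))])
print(P.round(0).tolist(),P.mean(0)); n=P-np.roll(P,-1,0); print(np.linalg.norm(n,axis=1))
print("tray yaw: C->B, D->A deg",[np.degrees(np.arctan2(*(P[a]-P[b])[1::-1])) for a,b in((1,2),(0,3),(3,2),(0,1))])
m=px2w(c,239.75,258.3,5); print("mat",m)
f=np.array([[-38,8],[-12,33],[18,52.6],[51.6,66],[87,73],[123,73]],float)
s=np.radians([44,33,22,11,0]); pk=(f[:-1]+f[1:])/2+np.c_[-np.sin(s),np.cos(s)]*22
obs=np.array([(175,80),(164,147),(150,212),(142,273),(134,325)])[::-1]/4+[200,190]
def r(q):
    w=[[q[0]+x*np.cos(q[2]),q[1]+x*np.sin(q[2]),5+z] for x,z in pk]
    return (np.array([w2px(c,p) for p in w])-obs).ravel()
o=least_squares(r,[m[0],m[1],0]); print(o.x,np.abs(o.fun).max()); x,y,p=o.x
g=np.array([x+25*np.cos(p),y+25*np.sin(p)]);print("grip",g)
q=bot.get_obs(); t=q["tool_pos"];yw=q["tcp_rot"][2]
d=g-t[:2]; print("tool shift",d@[np.cos(yw),np.sin(yw)],d@[np.sin(yw),-np.cos(yw)],"dz",t[2]-(80+159),"yaw",p,yw,"turn (tool z down: -)",-(p-yw))
```

```text
[[651.0, -156.0, 70.0], [575.0, -318.0, 70.0], [405.0, -235.0, 70.0], [479.0, -71.0, 70.0]] [ 527.63069033 -194.95545322   70.        ]
[178.45159758 188.73442587 179.55518937 191.67317535]
tray yaw: C->B, D->A deg [np.float64(-26.121890417952), np.float64(-26.43093478770412), np.float64(65.7100907778124), np.float64(64.77848879399558)]
mat [486.7910669  286.62926069   5.        ]
[ 4.90827359e+02  2.90330592e+02 -1.71064221e-01] 0.3859531009400996
grip [515.46246274 286.07481329]
tool shift 582.0734949115182 -618.2030837904292 dz 165.31162820399658 yaw -0.1710642205784967 0.34779499647543766 turn (tool z down: -) 0.5188592170539343
```

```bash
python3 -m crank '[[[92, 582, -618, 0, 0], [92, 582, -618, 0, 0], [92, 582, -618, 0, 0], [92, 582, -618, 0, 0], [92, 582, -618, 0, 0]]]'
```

```text
refused: ROWS must be a list of rows, each a list of 5 numbers. Nothing was moved.
```

The call was refused and nothing moved: it wants a list of rows, each a list of 5 numbers. Same move again in that form.

```bash
python3 -m crank '[[92, 582, -618, 0, 0], [92, 582, -618, 0, 0], [92, 582, -618, 0, 0], [92, 582, -618, 0, 0], [92, 582, -618, 0, 0]]'
```

```text
time: 0.82
tool_pos: [303.1, -204.8, 404.8]
tcp_rot: [3.141, -0.0, 0.347]
contact_force: [1.1, -0.5, 0.4]
grip_width: 91.7
finger_force: 0.0
```

```bash
python3 -m crank '[[92, 367, -389, 0, 0], [92, 367, -389, 0, 0], [92, 367, -389, 0, 0], [92, 367, -389, 0, 0], [92, 367, -389, 0, 0]]'
```

```text
time: 1.45
tool_pos: [427.4, 82.3, 404.9]
tcp_rot: [3.141, -0.001, 0.348]
contact_force: [0.5, -1.3, -0.8]
grip_width: 91.8
finger_force: 0.0
```

```bash
cat > go.py <<'E'
# usage: go.py X Y Z YAW  -> row numbers needed
import sys; from h import *
g=[float(a) for a in sys.argv[1:]]; q=bot.get_obs(); t=q["tool_pos"]; yw=q["tcp_rot"][2]
d=np.array(g[:2])-t[:2]; C,S=np.cos(yw),np.sin(yw)
print("row", np.round([d@[C,S],d@[S,-C],t[2]-g[2],-(g[3]-yw)],3))
E
python3 go.py 515.5 286 239 -0.171
```

```text
row [ 152.349 -161.403  165.856    0.519]
```

```bash
python3 -m crank '[[92, 152, -161, 0, 0.52], [92, 152, -161, 0, 0.52], [92, 152, -161, 0, 0.52], [92, 152, -161, 0, 0.52], [92, 152, -161, 0, 0.52]]'; python3 go.py 515.5 286 239 -0.171
```

```text
time: 2.08
tool_pos: [515.4, 285.9, 403.4]
tcp_rot: [3.141, 0.001, -0.169]
contact_force: [0.5, -0.4, -0.0]
grip_width: 91.7
finger_force: 0.0
row [ 1.2600e-01 -1.0200e-01  1.6442e+02  2.0000e-03]
```

```bash
python3 -m crank '[[92, 0, 0, 60, 0], [92, 0, 0, 110, 0], [92, 0, 0, 140, 0], [92, 0, 0, 164, 0], [92, 0, 0, 164, 0]]'; python3 -m crank '[[40, 0, 0, 0, 0], [40, 0, 0, 0, 0], [40, 0, 0, 0, 0], [40, 0, 0, 0, 0], [40, 0, 0, 0, 0]]'
```

```text
time: 2.7
tool_pos: [514.3, 282.2, 239.0]
tcp_rot: [3.139, 0.004, -0.173]
contact_force: [-0.5, -0.1, 1.1]
grip_width: 91.6
finger_force: 0.0
time: 3.32
tool_pos: [515.3, 283.7, 241.3]
tcp_rot: [-3.14, -0.002, -0.172]
contact_force: [1.5, 4.4, 2.4]
grip_width: 49.7
finger_force: 29.9
```

```bash
python3 -m crank '[[40, 0, 0, -15, 0], [40, 0, 0, -40, 0], [40, 0, 0, -80, 0], [40, 0, 0, -120, 0], [40, 0, 0, -120, 0]]'
cat > look.py <<'E'
import sys; from h import *
# average weight + one picture of both views
F=[];
for i in range(int(sys.argv[2]) if len(sys.argv)>2 else 4):
    c=vision.capture("scene"); o=bot.get_obs(); F.append(np.r_[o["contact_force"],o["moment"]*10,o["tool_pos"]])
print(np.mean(F,0).round(2),"std",np.std(F,0).round(2)[:3], "t",o["time"],"w",o["grip_width"].round(1))
t=vision.capture("top")["color"]
cv2.imwrite(f"pics/{sys.argv[1]}.png",np.vstack([cv2.resize(c["color"],(400,300)),cv2.resize(t,(400,300))])[:,:,::-1])
cv2.imwrite(f"pics/{sys.argv[1]}_s.png",c["color"][:,:,::-1]);cv2.imwrite(f"pics/{sys.argv[1]}_t.png",t[:,:,::-1])
E
python3 look.py lift; python3 go.py 396 -131 369 -0.457
```

```text
time: 3.95
tool_pos: [515.3, 283.3, 363.9]
tcp_rot: [-3.139, -0.005, -0.172]
contact_force: [0.5, -0.5, -6.1]
grip_width: 50.1
finger_force: 29.9
row [-4.57380e+01  4.28166e+02 -1.05700e+01  2.85000e-01]Traceback (most recent call last):
  File "look.py", line 6, in <module>
    print(np.mean(F,0).round(2),"std",np.std(F,0).round(2)[:3], "t",o["time"],"w",o["grip_width"].round(1))
                                                                                  ^^^^^^^^^^^^^^^^^^^^^
AttributeError: 'float' object has no attribute 'round'
```

```bash
sed -i 's/o\["grip_width"\].round(1)/o["grip_width"]/' look.py; python3 look.py lift; python3 go.py 394 -129 369 -0.457
```

```text
[ 1.4000e-01  2.5000e-01 -5.6100e+00  4.1000e-01  4.1000e-01  2.0000e-01
  5.1475e+02  2.8313e+02  3.5890e+02] std [0.56 0.61 0.25] t 4.35 w 50.03512975945368
row [-4.85170e+01  4.26879e+02 -9.30800e+00  2.85000e-01]
```

View pics/lift_s.png

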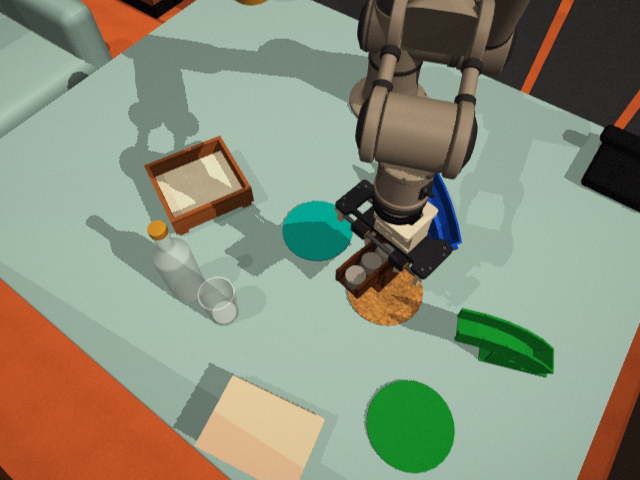

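Held level, all five pucks visible near (360,270). Next I carry it to the tray.

```bash
python3 -m crank '[[40, -2, 20, 0, 0.04], [40, -7, 60, 0, 0.08], [40, -12, 105, 0, 0.12], [40, -17, 150, 0, 0.16], [40, -22, 195, 0, 0.2]]' | tail -4; python3 go.py 394 -129 364 -0.457
```

```text
tcp_rot: [3.141, -0.0, -0.373]
contact_force: [1.1, 0.1, -6.3]
grip_width: 49.7
finger_force: 29.9
row [ 2.03280e+01  2.31168e+02 -3.36100e+00  8.40000e-02]
```

```bash
python3 -m crank '[[40, 4, 45, 0, 0.02], [40, 8, 95, 0, 0.04], [40, 12, 145, 0, 0.06], [40, 16, 190, 0, 0.084], [40, 20, 218, 0, 0.084]]' | tail -4; python3 -m crank '[[40, 1, 10, 0, 0], [40, 1, 13, 20, 0], [40, 1, 13, 50, 0], [40, 1, 13, 70, 0], [40, 1, 13, 70, 0]]' | tail -4;  python3 go.py 394 -129 287 -0.457; python3 look.py pre 2; python3 -c "
import cv2,numpy as np
a=cv2.imread('pics/pre_s.png')[60:300,100:420];b=cv2.imread('pics/pre_t.png')[170:350,340:500]
cv2.imwrite('pics/p1.png',np.hstack([cv2.resize(a,(480,360)),cv2.resize(b,(320,360))]))"
```

```text
tcp_rot: [3.141, -0.001, -0.458]
contact_force: [-0.0, -0.3, -4.8]
grip_width: 49.4
finger_force: 29.9
tcp_rot: [-3.141, 0.003, -0.456]
contact_force: [0.0, -0.6, -5.9]
grip_width: 50.0
finger_force: 29.9
row [8.260e-01 2.067e+00 2.707e+00 1.000e-03]
[-5.0000e-02  8.0000e-02 -5.4000e+00  1.9000e-01  7.0000e-02 -2.0000e-02
  3.9472e+02 -1.2718e+02  2.9097e+02] std [0.19 0.33 0.35] t 6.375 w 49.491100157420874
```

View pics/p1.png

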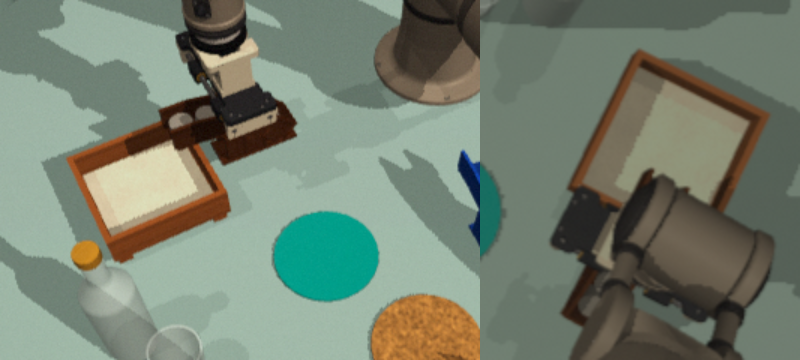

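The lip overhangs the near tray wall. Now I start pushing forward to pivot the cup.

```bash
python3 -m crank '[[40, 8, 0, 3, 0], [40, 14, 0, 3, 0], [40, 20, 0, 3, 0], [40, 25, 0, 3, 0], [40, 30, 0, 3, 0]]'; python3 look.py a1 3; python3 -c "
import cv2,numpy as np
a=cv2.imread('pics/a1_s.png')[90:270,120:330]
cv2.imwrite('pics/p2.png',cv2.resize(a,(630,540)))"
```

```text
time: 7.05
tool_pos: [420.3, -140.2, 287.0]
tcp_rot: [3.141, 0.006, -0.456]
contact_force: [-6.1, 2.6, -3.0]
grip_width: 49.8
finger_force: 30.0
[  -4.13    1.82   -5.01    5.3    10.57    0.97  420.78 -140.44  287.07] std [0.45 0.62 0.15] t 7.2 w 49.922992515065246
```

View pics/p2.png

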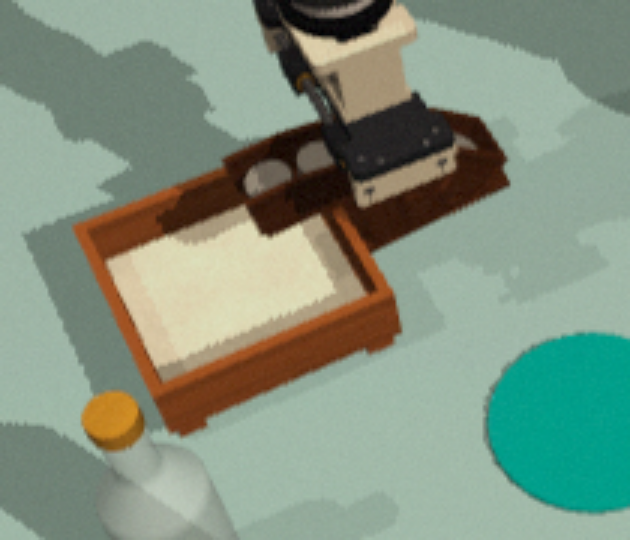

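The cup pivots on the pads at about 4.5 N, with no puck dropped yet (front puck at crop (268,180)).

```bash
cat > w.py <<'E'
import sys; from h import *
F=[];n=6
for i in range(n):
    c=vision.capture("scene"); o=bot.get_obs(); F.append(np.r_[o["contact_force"],o["moment"]*10,o["tool_pos"]])
F=np.array(F); m=F.mean(0); d=m[6:8]-[442,-153]
print("Fx %.2f Fz %.2f+-%.2f M"%(m[:2]@[.897,-.44],m[2],F[:,2].std()/n**.5),m[3:6].round(2),"d %.1f z %.1f"%(-(d@[.897,-.44]),m[8]-159),"t",o["time"])
im=c["color"]; b=cv2.imread("pics/a1_s.png")[:,:,::-1]
roi=np.zeros(im.shape[:2],np.uint8)
# tray interior floor polygon (scene)
yw=np.radians(-26.2);R=np.array([[np.cos(yw),-np.sin(yw)],[np.sin(yw),np.cos(yw)]])
pts=[w2px(c,np.r_[R@np.array(p)+[527.6,-195],29]) for p in((-86,-81),(86,-81),(86,81),(-86,81))]
cv2.fillPoly(roi,[np.int32(pts)],255)
hsv=cv2.cvtColor(im,cv2.COLOR_RGB2HSV)
g=((hsv[...,1]<45)&(roi>0)).astype(np.uint8)
k,_,st,ce=cv2.connectedComponentsWithStats(g)
print("grey blobs",[(int(s[4]),x.round().tolist()) for s,x in zip(st[1:],ce[1:]) if s[4]>25])
cv2.imwrite(f"pics/{sys.argv[1]}.png",cv2.resize(im[90:270,120:330,::-1],(630,540)))
E
python3 -m crank '[[40, 3, 0, 0, 0], [40, 5, 0, 0, 0], [40, 7, 0, 0, 0], [40, 9, 0, 0, 0], [40, 10, 0, 0, 0]]'|tail -3; python3 w.py b1
python3 -m crank '[[40, 1, 0, 0, 0], [40, 2, 0, 0, 0], [40, 3, 0, 0, 0], [40, 3, 0, 0, 0]]'|tail -3; python3 w.py b2
```

```text
contact_force: [-6.4, 2.4, -3.6]
grip_width: 49.7
finger_force: 30.0
Fx -5.90 Fz -3.35+-0.28 M [ 6.1  12.2   0.96] d 14.8 z 128.3 t 8.175
grey blobs [(99, [190.0, 178.0]), (150, [199.0, 194.0])]
contact_force: [-4.2, 3.0, -2.5]
grip_width: 49.7
finger_force: 30.0
Fx -6.03 Fz -3.38+-0.20 M [ 6.21 12.18  1.11] d 11.8 z 128.3 t 8.975
grey blobs [(84, [187.0, 179.0]), (163, [201.0, 193.0])]
```

View pics/b2.png

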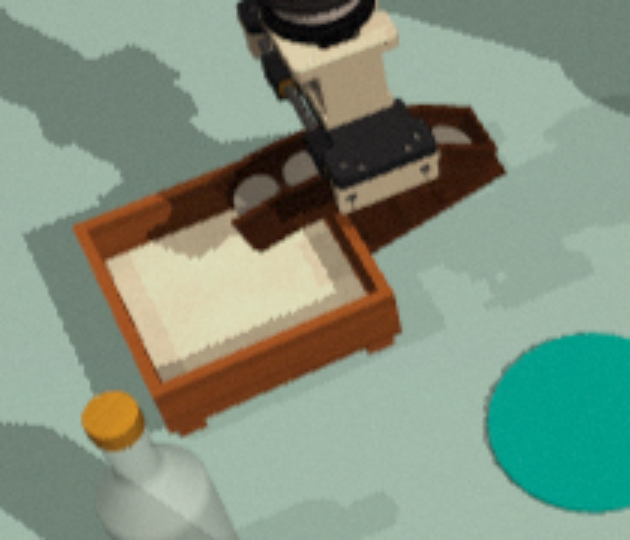

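The tray is still empty and the front puck is at the lip, crop (257,192). The change in Fz is wall friction. I'll continue in small steps and use picture differences to help count.

```bash
cat >> w.py <<'E'
b2=cv2.imread("pics/ref.png")
if b2 is not None:
    df=(np.abs(im[:,:,::-1].astype(int)-b2).max(2)>22)&(roi>0)
    k,_,st,ce=cv2.connectedComponentsWithStats(df.astype(np.uint8))
    print("changed",[(int(s[4]),x.round().tolist()) for s,x in zip(st[1:],ce[1:]) if s[4]>15])
cv2.imwrite("pics/ref.png",im[:,:,::-1])
E
python3 -m crank '[[40, 1, 0, 0, 0], [40, 2, 0, 0, 0], [40, 3, 0, 0, 0], [40, 3, 0, 0, 0]]'|tail -1; python3 w.py b3
python3 -m crank '[[40, 1, 0, 0, 0], [40, 2, 0, 0, 0], [40, 3, 0, 0, 0], [40, 3, 0, 0, 0]]'|tail -1; python3 w.py b4
python3 -m crank '[[40, 1, 0, 0, 0], [40, 2, 0, 0, 0], [40, 3, 0, 0, 0], [40, 3, 0, 0, 0]]'|tail -1; python3 w.py b5
```

```text
finger_force: 30.0
Fx -5.86 Fz -3.39+-0.11 M [ 6.25 12.08  1.06] d 8.8 z 128.3 t 9.775
grey blobs [(83, [191.0, 178.0]), (188, [202.0, 193.0])]
finger_force: 30.0
Fx -5.72 Fz -3.42+-0.27 M [ 6.2  12.16  0.87] d 5.8 z 128.3 t 10.575
grey blobs [(75, [193.0, 179.0]), (48, [214.0, 191.0]), (115, [198.0, 194.0])]
changed [(97, [204.0, 169.0]), (23, [173.0, 173.0]), (33, [188.0, 175.0])]
finger_force: 30.0
Fx -5.48 Fz -3.13+-0.12 M [ 5.98 12.04  0.92] d 2.7 z 128.3 t 11.375
grey blobs [(32, [192.0, 180.0]), (176, [201.0, 193.0])]
changed [(89, [199.0, 173.0]), (29, [175.0, 174.0])][ WARN:0@6.785] global loadsave.cpp:275 findDecoder imread_('pics/ref.png'): can't open/read file: check file path/integrity
```

```bash
python3 -m crank '[[40, 1, 0, 0, 0], [40, 2, 0, 0, 0], [40, 3, 0, 0, 0], [40, 3, 0, 0, 0]]'|tail -1; python3 w.py b6
python3 -m crank '[[40, 1, 0, 0, 0], [40, 2, 0, 0, 0], [40, 3, 0, 0, 0], [40, 3, 0, 0, 0]]'|tail -1; python3 w.py b7
python3 -m crank '[[40, 1, 0, 0, 0], [40, 2, 0, 0, 0], [40, 3, 0, 0, 0], [40, 3, 0, 0, 0]]'|tail -1; python3 w.py b8
```

```text
finger_force: 30.0
Fx -6.03 Fz -3.42+-0.22 M [ 6.14 11.84  0.85] d -0.3 z 128.3 t 12.175
grey blobs [(45, [194.0, 180.0]), (143, [200.0, 193.0])]
changed [(66, [204.0, 173.0])]
finger_force: 30.0
Fx -5.87 Fz -3.43+-0.10 M [ 6.17 11.81  0.91] d -3.3 z 128.3 t 12.975
grey blobs [(36, [193.0, 180.0]), (162, [201.0, 193.0])]
changed [(24, [225.0, 160.0]), (92, [200.0, 172.0]), (22, [172.0, 175.0])]
finger_force: 30.0
Fx -5.52 Fz -3.56+-0.19 M [ 6.43 11.73  1.01] d -6.2 z 128.2 t 13.775
grey blobs [(110, [197.0, 194.0]), (26, [212.0, 191.0])]
changed [(33, [223.0, 158.0]), (16, [208.0, 156.0]), (19, [193.0, 164.0]), (74, [200.0, 176.0]), (26, [175.0, 177.0])]
```

```bash
python3 -m crank '[[40, 1, 0, 0, 0], [40, 2, 0, -1, 0], [40, 3, 0, -1, 0], [40, 3, 0, -1, 0]]'|tail -1; python3 w.py b9
python3 -m crank '[[40, 1, 0, 0, 0], [40, 2, 0, -1, 0], [40, 3, 0, -1, 0], [40, 3, 0, -1, 0]]'|tail -1; python3 w.py b10
python3 -m crank '[[40, 1, 0, 0, 0], [40, 2, 0, -1, 0], [40, 3, 0, -1, 0], [40, 3, 0, -1, 0]]'|tail -1; python3 w.py b11
```

```text
finger_force: 30.0
Fx -6.30 Fz -6.83+-0.14 M [ 6.41 12.06  0.99] d -8.9 z 128.7 t 14.575
grey blobs [(102, [202.0, 194.0])]
changed [(27, [223.0, 159.0]), (115, [199.0, 162.0]), (283, [195.0, 183.0])]
finger_force: 30.0
Fx -6.22 Fz -7.25+-0.30 M [ 6.81 12.91  1.05] d -11.7 z 129.5 t 15.375
grey blobs [(38, [213.0, 192.0]), (49, [194.0, 197.0])]
changed [(36, [223.0, 160.0]), (19, [193.0, 165.0]), (44, [199.0, 180.0]), (16, [179.0, 180.0]), (23, [193.0, 186.0])]
finger_force: 30.0
Fx -6.80 Fz -7.80+-0.16 M [ 6.94 12.98  0.85] d -14.6 z 130.4 t 16.175
grey blobs [(27, [221.0, 153.0]), (55, [209.0, 193.0]), (58, [193.0, 197.0])]
changed [(32, [220.0, 160.0]), (18, [225.0, 161.0]), (27, [192.0, 166.0]), (41, [200.0, 178.0])]
```

View pics/b11.png

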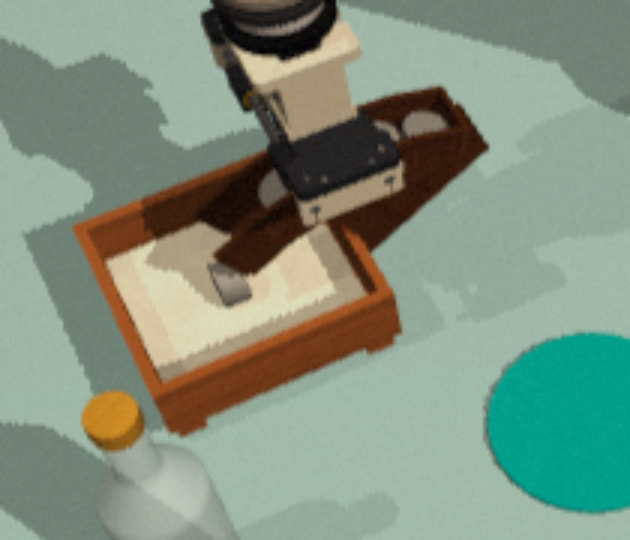

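One puck is in the tray, standing at crop (230,285). It fell at about 34°.

```bash
python3 -m crank '[[40, 1, 0, 0, 0], [40, 2, 0, -1, 0], [40, 3, 0, -1, 0], [40, 3, 0, -1, 0]]'|tail -1; python3 w.py b12
python3 -m crank '[[40, 1, 0, 0, 0], [40, 2, 0, -1, 0], [40, 3, 0, -1, 0], [40, 3, 0, -1, 0]]'|tail -1; python3 w.py b13
python3 -m crank '[[40, 1, 0, 0, 0], [40, 2, 0, -1, 0], [40, 3, 0, -1, 0], [40, 3, 0, -1, 0]]'|tail -1; python3 w.py b14
```

```text
finger_force: 30.0
Fx -7.14 Fz -8.10+-0.17 M [ 7.37 13.56  1.16] d -17.6 z 131.3 t 16.975
grey blobs [(36, [220.0, 153.0]), (100, [199.0, 195.0])]
changed [(53, [220.0, 160.0]), (25, [191.0, 166.0]), (39, [199.0, 179.0])]
finger_force: 30.0
Fx -7.34 Fz -8.13+-0.20 M [ 7.23 13.79  1.  ] d -20.5 z 132.3 t 17.775
grey blobs [(41, [219.0, 153.0]), (27, [210.0, 193.0]), (64, [197.0, 195.0])]
changed [(29, [217.0, 160.0]), (19, [223.0, 161.0]), (25, [190.0, 166.0]), (37, [198.0, 181.0]), (17, [172.0, 180.0])]
finger_force: 30.0
Fx -7.56 Fz -8.23+-0.17 M [ 7.41 14.32  1.06] d -23.4 z 133.2 t 18.575
grey blobs [(45, [218.0, 153.0]), (33, [212.0, 192.0]), (82, [196.0, 196.0])]
changed [(31, [216.0, 160.0]), (18, [221.0, 162.0]), (24, [189.0, 167.0]), (40, [196.0, 181.0])]
```

```bash
python3 -m crank '[[40, 1, 0, 0, 0], [40, 2, 0, -1, 0], [40, 3, 0, -1, 0], [40, 3, 0, -1, 0]]'|tail -1; python3 w.py b15
python3 -m crank '[[40, 1, 0, 0, 0], [40, 2, 0, -1, 0], [40, 3, 0, -1, 0], [40, 3, 0, -1, 0]]'|tail -1; python3 w.py b16
```

```text
finger_force: 30.0
Fx -8.20 Fz -8.56+-0.22 M [ 7.65 14.79  1.24] d -26.4 z 134.1 t 19.375
grey blobs [(53, [218.0, 153.0]), (114, [202.0, 194.0])]
changed [(32, [214.0, 160.0]), (42, [201.0, 160.0]), (24, [220.0, 162.0]), (22, [189.0, 167.0]), (23, [192.0, 180.0])]
finger_force: 30.0
Fx -8.36 Fz -7.75+-0.16 M [ 7.85 15.38  1.  ] d -29.3 z 135.1 t 20.175
grey blobs [(54, [217.0, 154.0]), (95, [202.0, 195.0])]
changed [(99, [206.0, 160.0]), (23, [218.0, 162.0]), (28, [188.0, 168.0]), (304, [179.0, 191.0])]
```

The second puck has dropped: a 304 px change at (179,191) and 0.8 N less weight. I'll continue carefully.

```bash
python3 -m crank '[[40, 1, 0, 0, 0], [40, 2, 0, -1, 0], [40, 3, 0, -1, 0], [40, 3, 0, -1, 0]]'|tail -1; python3 w.py c1
python3 -m crank '[[40, 1, 0, 0, 0], [40, 2, 0, -1, 0], [40, 3, 0, -1, 0], [40, 3, 0, -1, 0]]'|tail -1; python3 w.py c2
```

```text
finger_force: 30.0
Fx -8.54 Fz -7.96+-0.14 M [ 7.93 15.81  1.07] d -32.2 z 136.1 t 20.975
grey blobs [(55, [217.0, 154.0]), (29, [215.0, 192.0]), (69, [197.0, 196.0])]
changed [(49, [214.0, 161.0]), (16, [222.0, 165.0]), (25, [187.0, 168.0])]
finger_force: 30.0
Fx -9.00 Fz -8.01+-0.14 M [ 8.34 16.08  1.26] d -35.1 z 137.0 t 21.775
grey blobs [(56, [216.0, 154.0]), (92, [202.0, 195.0])]
changed [(30, [210.0, 161.0]), (19, [215.0, 162.0]), (30, [187.0, 169.0])]
```

```bash
python3 -m crank '[[40, 1, 0, 0, 0], [40, 2, 0, -1, 0], [40, 2, 0, -1, 0], [40, 2, 0, -1, 0]]'|tail -1; python3 w.py c3
python3 -m crank '[[40, 1, 0, 0, 0], [40, 2, 0, 0, 0], [40, 2, 0, 0, 0], [40, 2, 0, 0, 0]]'|tail -1; python3 w.py c4
```

```text
finger_force: 30.0
Fx -9.02 Fz -7.60+-0.17 M [ 8.42 16.58  1.21] d -37.1 z 138.0 t 22.575
grey blobs [(59, [215.0, 154.0]), (49, [194.0, 197.0])]
changed [(19, [208.0, 161.0]), (18, [214.0, 163.0]), (20, [220.0, 166.0])]
finger_force: 30.0
Fx -9.63 Fz -8.44+-0.08 M [ 8.51 16.88  1.19] d -39.0 z 137.8 t 23.375
grey blobs [(62, [214.0, 154.0]), (68, [197.0, 196.0])]
changed [(22, [208.0, 162.0]), (21, [186.0, 169.0])]
```

View pics/c4.png

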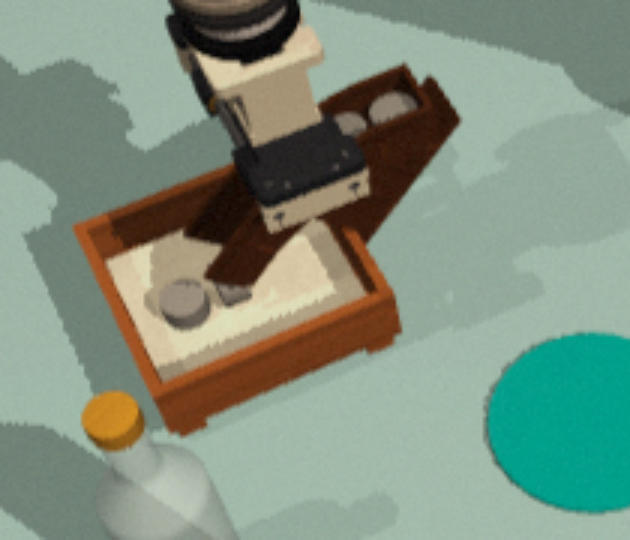

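Two pucks are in the tray, at crop (184,303) and (235,292). Two are visible at the back of the cup, with the next hidden under the gripper.

```bash
python3 -m crank '[[40, 1, 0, 0, 0], [40, 2, 0, -1, 0], [40, 2, 0, -1, 0], [40, 2, 0, -1, 0]]'|tail -1; python3 w.py c5
python3 -m crank '[[40, 1, 0, 0, 0], [40, 2, 0, 0, 0], [40, 2, 0, 0, 0], [40, 2, 0, 0, 0]]'|tail -1; python3 w.py c6
```

```text
finger_force: 30.0
Fx -9.44 Fz -7.91+-0.09 M [ 8.69 17.21  1.31] d -41.0 z 138.9 t 24.175
grey blobs [(58, [214.0, 154.0]), (62, [197.0, 196.0])]
changed [(19, [207.0, 163.0]), (18, [212.0, 163.0])]
finger_force: 30.0
Fx -10.03 Fz -8.68+-0.14 M [ 9.33 17.89  1.47] d -42.8 z 138.7 t 24.975
grey blobs [(60, [214.0, 154.0]), (31, [214.0, 192.0]), (60, [196.0, 196.0])]
changed [(19, [206.0, 162.0]), (16, [184.0, 170.0])]
```

```bash
python3 -m crank '[[40, 1, 0, 0, 0], [40, 2, 0, -1, 0], [40, 2, 0, -1, 0], [40, 2, 0, -1, 0]]'|tail -1; python3 w.py c7
```

```text
finger_force: 30.0
Fx -9.91 Fz -6.68+-0.15 M [ 9.95 17.95  1.42] d -44.9 z 139.9 t 25.775
grey blobs [(56, [213.0, 154.0]), (56, [197.0, 196.0])]
changed [(34, [207.0, 161.0]), (18, [210.0, 164.0]), (29, [217.0, 167.0]), (213, [185.0, 177.0]), (124, [165.0, 178.0])]
```

The third puck has dropped: weight fell and there are two changed regions at (185,177) and (165,178). I'll back off from the wall, lift, and weigh.

```bash
python3 -m crank '[[40, -4, 0, 0, 0], [40, -8, 0, 0, 0], [40, -8, 0, -12, 0], [40, -8, 0, -30, 0], [40, -8, 0, -40, 0]]'|tail -1; python3 w.py c8; python3 w.py c9
```

```text
finger_force: 30.0
Fx -0.39 Fz -4.15+-0.23 M [-0.14 -1.26 -0.02] d -39.2 z 182.5 t 26.7
grey blobs [(49, [198.0, 196.0])]
changed [(1059, [194.0, 174.0])]
Fx 0.15 Fz -3.50+-0.30 M [-0.07 -1.57  0.1 ] d -39.0 z 181.3 t 27.0
grey blobs [(93, [203.0, 195.0])]
changed []
```

Weight is now about 3.7 N against 5.55 N before, so exactly three are out. Next I right the cup by setting the lip underside on the near rim.

```bash
python3 -m crank '[[40, -20, 0, 0, 0], [40, -45, 0, 0, 0], [40, -65, 0, 0, 0], [40, -71, 0, 0, 0], [40, -71, 0, 4, 0]]'|tail -1; 
python3 -m crank '[[40, 0, 0, 8, 0], [40, 0, 0, 14, 0], [40, 0, 0, 20, 0], [40, 0, 0, 24, 0], [40, 0, 0, 24, 0]]'|tail -1; python3 w.py d1
```

```text
finger_force: 30.0
finger_force: 30.0
Fx -0.25 Fz -3.43+-0.21 M [-0.19 -1.3   0.04] d 31.8 z 153.9 t 28.55
grey blobs [(99, [204.0, 194.0])]
changed [(611, [207.0, 164.0]), (124, [171.0, 172.0])]
```

```bash
python3 -m crank '[[40, 0, 0, 3, 0], [40, 0, 0, 6, 0], [40, 0, 0, 9, 0], [40, 0, 0, 12, 0], [40, 0, 0, 12, 0]]'|tail -1; python3 w.py d2
```

```text
finger_force: 30.0
Fx 0.04 Fz -3.53+-0.27 M [-0.05 -1.45  0.18] d 31.9 z 141.7 t 29.475
grey blobs [(91, [203.0, 194.0])]
changed [(302, [214.0, 166.0])]
```

```bash
python3 -m crank '[[40, 0, 0, 3, 0], [40, 0, 0, 5, 0], [40, 0, 0, 7, 0], [40, 0, 0, 8, 0], [40, 0, 0, 8, 0]]'|tail -1; python3 w.py d3
```

```text
finger_force: 30.0
Fx 2.70 Fz -1.79+-0.24 M [-3.25 -6.85  0.14] d 31.8 z 133.7 t 30.4
grey blobs [(41, [213.0, 192.0]), (61, [197.0, 196.0])]
changed [(48, [217.0, 159.0]), (27, [195.0, 162.0]), (104, [218.0, 173.0])]
```

Run:
```python
import cv2,numpy as np
from h import *
c=vision.capture("scene")
# overlay predicted grip axis & candidate tilt side outlines
im=c["color"][:,:,::-1].copy()
o=bot.get_obs();g=np.r_[o["tool_pos"][:2],o["tool_pos"][2]-159]
big=cv2.resize(im[90:240,140:320],(720,600),interpolation=cv2.INTER_CUBIC)
y=-0.457;ax=np.array([np.cos(y),np.sin(y),0]);ay=np.array([-np.sin(y),np.cos(y),0])
for th,col in((30,(0,255,0)),(45,(255,0,0)),(55,(0,0,255))):
    t=np.radians(th); P=[]
    for x,z in((-89,-75),(39,-75),(100,-1),(100,35),):
        X=g+ax*(x*np.cos(t)+z*np.sin(t))+ay*25+[0,0,-x*np.sin(t)+z*np.cos(t)]
        P.append((w2px(c,X)-[140,90])*4)
    cv2.polylines(big,[np.int32(P)],False,col,1)
cv2.imwrite("pics/v10.png",big)
```

```text
(no output)
```

View pics/v10.png

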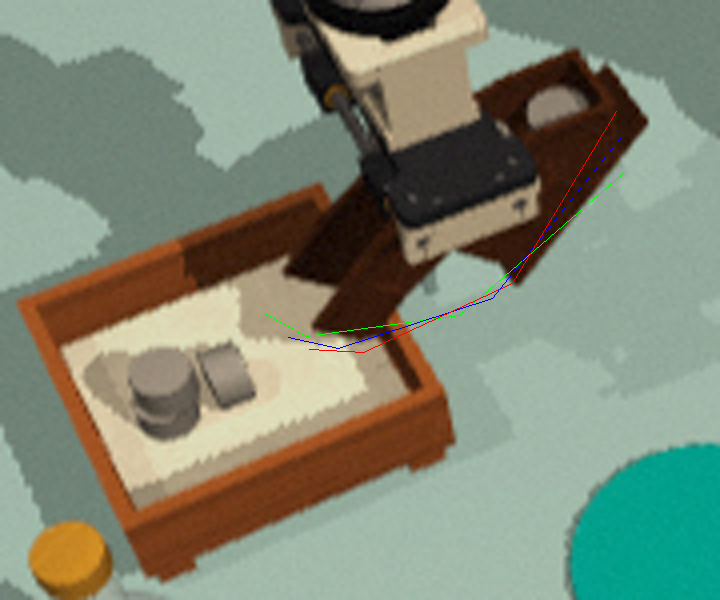

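Three pucks are in the tray: two stacked at (163,390) and one on edge at (225,375). One is visible at the back of the cup at (560,105). The scoop underside is now on the near rim, pushing the cup upright. I continue back and down.

```bash
python3 -m crank '[[40, -3, 0, 4, 0], [40, -6, 0, 8, 0], [40, -9, 0, 12, 0], [40, -12, 0, 16, 0], [40, -12, 0, 16, 0]]'|tail -1; python3 w.py e1|head -1
python3 -m crank '[[40, -3, 0, 3, 0], [40, -6, 0, 6, 0], [40, -9, 0, 9, 0], [40, -12, 0, 12, 0], [40, -12, 0, 12, 0]]'|tail -1; python3 w.py e2|head -1
```

```text
finger_force: 30.0
Fx 0.28 Fz -3.44+-0.15 M [-0.11 -1.32  0.11] d 44.2 z 117.4 t 31.375
finger_force: 30.0Traceback (most recent call last):
  File "w.py", line 4, in <module>
    c=vision.capture("scene"); o=bot.get_obs(); F.append(np.r_[o["contact_force"],o["moment"]*10,o["tool_pos"]])
ValueError: 200 camera calls are used up
```

```bash
cat > s.py <<'E'
from h import *
o=bot.get_obs(); f=o["contact_force"]; m=o["moment"]; d=o["tool_pos"][:2]-[442,-153]
print("Fx %.2f Fz %.2f Mpitch %.3f d %.1f z %.1f t %.2f w %.1f"%(f[:2]@[.897,-.44],f[2],m[:2]@[.44,.897],-(d@[.897,-.44]),o["tool_pos"][2]-159,o["time"],o["grip_width"]))
E
python3 s.py; python3 -m crank '[[40, 0, 0, 2, 0], [40, 0, 0, 4, 0], [40, 0, 0, 6, 0], [40, 0, 0, 8, 0], [40, 0, 0, 8, 0]]' >/dev/null; python3 s.py
```

```text
Fx 0.02 Fz -2.09 Mpitch -0.158 d 56.2 z 105.5 t 32.25 w 49.9
Fx -0.58 Fz -1.84 Mpitch -0.202 d 55.9 z 97.5 t 32.88 w 50.0
```

```bash
python3 -m crank '[[40, -4, 0, 1, 0], [40, -8, 0, 3, 0], [40, -12, 0, 5, 0], [40, -14, 0, 7, 0], [40, -14, 0, 7, 0]]' >/dev/null; python3 s.py; python3 -m crank '[[40, 0, 0, 0, 0]]' >/dev/null; python3 s.py;  python3 -m crank '[[40, 0, 0, 1, 0], [40, 0, 0, 2, 0], [40, 0, 0, 3, 0], [40, 0, 0, 3, 0]]' >/dev/null; python3 s.py
```

```text
Fx 1.31 Fz -1.52 Mpitch -0.343 d 70.2 z 90.5 t 33.50 w 50.1
Fx -0.01 Fz -0.58 Mpitch -0.243 d 70.2 z 90.5 t 33.62 w 49.9
Fx -1.32 Fz -1.40 Mpitch 0.000 d 70.0 z 87.6 t 34.12 w 50.1
```

```bash
python3 -m crank '[[40, 0, 0, 1, 0], [40, 0, 0, 2, 0], [40, 0, 0, 3, 0], [40, 0, 0, 3, 0]]' >/dev/null; python3 s.py; python3 -m crank '[[40, 0, 0, -15, 0], [40, 0, 0, -50, 0], [40, 0, 0, -90, 0], [40, 0, 0, -100, 0], [40, 0, 0, -100, 0]]' >/dev/null; python3 s.py; python3 go.py 508.5 282 349 -0.171;python3 -m crank '[[40, 0, 0, 0, 0]]' >/dev/null; python3 s.py
```

```text
Fx -2.11 Fz -0.86 Mpitch -0.016 d 69.9 z 84.6 t 34.62 w 49.6
Fx 0.32 Fz -3.10 Mpitch -0.064 d 70.0 z 184.2 t 35.25 w 49.9
row [-6.1873e+01 -4.1789e+02 -5.7720e+00 -2.8500e-01]
Fx 0.06 Fz -4.24 Mpitch -0.033 d 70.3 z 183.2 t 35.38 w 49.7
```

```bash
python3 go.py 515 284 342 -0.171; python3 -m crank '[[40, -3, -20, 0, -0.04], [40, -9, -60, 0, -0.08], [40, -15, -105, 0, -0.12], [40, -21, -150, 0, -0.16], [40, -27, -195, 0, -0.2]]' >/dev/null; python3 go.py 515 284 342 -0.171
```

```text
row [-5.66550e+01 -4.22578e+02  1.95000e-01 -2.85000e-01]
row [ 1.62670e+01 -2.27561e+02  1.52000e-01 -8.40000e-02]
```

```bash
python3 -m crank '[[40, 4, -45, 0, -0.02], [40, 8, -95, 0, -0.04], [40, 12, -145, 0, -0.06], [40, 15, -190, 0, -0.084], [40, 16, -218, 0, -0.084]]' >/dev/null; python3 -m crank '[[40, 0, -9, 0, 0], [40, 0, -9, 30, 0], [40, 0, -9, 60, 0], [40, 0, -9, 80, 0], [40, 0, -9, 80, 0]]'; python3 go.py 515 284 241 -0.171; python3 s.py
```

```text
time: 37.25
tool_pos: [513.3, 281.1, 261.2]
tcp_rot: [3.138, 0.005, -0.173]
contact_force: [0.0, 1.0, -4.3]
grip_width: 50.0
finger_force: 30.0
row [ 1.2280e+00 -3.1110e+00  2.0163e+01 -2.0000e-03]
Fx -0.40 Fz -4.25 Mpitch -0.052 d 127.1 z 102.2 t 37.25 w 50.0
```

```bash
python3 -m crank '[[40, 1, -3, 5, 0], [40, 1, -3, 10, 0], [40, 1, -3, 14, 0], [40, 1, -3, 16, 0], [40, 1, -3, 16, 0]]' >/dev/null;  python3 s.py; for i in 1 2 3; do :; done; python3 -m crank '[[40, 0, 0, 1, 0], [40, 0, 0, 2, 0], [40, 0, 0, 2, 0]]' >/dev/null;  python3 s.py;  python3 -m crank '[[40, 0, 0, 1, 0], [40, 0, 0, 2, 0], [40, 0, 0, 2, 0]]' >/dev/null;  python3 s.py
```

```text
Fx 0.52 Fz -3.77 Mpitch -0.068 d 126.8 z 88.6 t 37.88 w 50.2
Fx -3.13 Fz 5.59 Mpitch 0.286 d 126.8 z 88.0 t 38.25 w 49.9
Fx -6.12 Fz 19.05 Mpitch 0.748 d 126.9 z 87.9 t 38.62 w 49.8
```

Contact at z=88 with the front edge pressing, so about 7° of tilt remains. I'll drag the grip backwards while pressed to rotate it flat.

```bash
python3 -m crank '[[40, -1, 0, 0, 0], [40, -2, 0, 0, 0], [40, -3, 0, 0, 0], [40, -4, 0, 0, 0]]' >/dev/null;  python3 s.py;  python3 -m crank '[[40, -1, 0, 0, 0], [40, -2, 0, 0, 0], [40, -3, 0, 0, 0], [40, -4, 0, 0, 0]]' >/dev/null;  python3 s.py
```

```text
Fx 6.08 Fz 9.18 Mpitch -1.080 d 128.8 z 87.7 t 39.12 w 49.7
Fx 5.09 Fz 8.58 Mpitch -0.909 d 132.5 z 87.7 t 39.62 w 49.9
```

```bash
python3 -m crank '[[40, 2, 0, -1, 0], [40, 3, 0, -2, 0], [40, 3, 0, -2, 0]]'; python3 s.py; python3 -m crank '[[40, 3, 0, -0.5, 0], [40, 3, 0, -0.5, 0]]'>/dev/null; python3 s.py
```

```text
time: 40.0
tool_pos: [511.0, 286.4, 246.8]
tcp_rot: [-3.14, -0.002, -0.172]
contact_force: [-0.0, 3.1, 6.8]
grip_width: 49.8
finger_force: 30.0
Fx -1.40 Fz 6.78 Mpitch -0.026 d 131.4 z 87.8 t 40.00 w 49.8
Fx -3.13 Fz 8.66 Mpitch 0.487 d 129.1 z 87.9 t 40.25 w 49.7
```

```bash
python3 -m crank '[[40, 0, 0, -1, 0], [40, 0, 0, -1, 0]]'>/dev/null; python3 s.py; python3 -m crank '[[92, 0, 0, 0, 0], [92, 0, 0, 0, 0], [92, 0, 0, 0, 0], [92, 0, 0, 0, 0], [92, 0, 0, 0, 0]]'; python3 s.py
```

```text
Fx -1.25 Fz 1.15 Mpitch 0.225 d 128.9 z 87.9 t 40.50 w 49.9
time: 41.12
tool_pos: [513.5, 285.3, 247.2]
tcp_rot: [3.141, 0.0, -0.172]
contact_force: [-0.2, 0.3, 0.8]
grip_width: 91.1
finger_force: 0.0
Fx -0.34 Fz 0.78 Mpitch -0.015 d 128.7 z 88.2 t 41.12 w 91.1
```

```bash
python3 -m crank '[[92, 0, 0, -15, 0], [92, 0, 0, -50, 0], [92, 0, 0, -100, 0], [92, 0, 0, -150, 0], [92, 0, 0, -150, 0]]'
python3 - <<'E'
import numpy as np
from scipy.optimize import least_squares
K=np.array([[480.617,0,316.597],[0,480.617,234.1],[0,0,1]]);R=np.array([[-0.5877,0.8091,-0.0041],[0.693,0.5007,-0.5188],[-0.4177,-0.3077,-0.8549]]);t=np.array([194.7,-363.1,1312.7])
n=np.array([.897,-.44]); g0=np.r_[np.array([442,-153])-31.8*n,133.7]
# lateral: keep centreline of tray
y=-.457; ax=np.array([np.cos(y),np.sin(y),0]); ay=np.array([-np.sin(y),np.cos(y),0])
pts=[(-64,0),(64,0),(125,66)]; obs=np.array([(645,120),(515,283),(315,328)])/4+[140,90]
def f(q):
    th,gx,gz=q;r=[]
    for (x,z),o in zip(pts,obs):
        a,b=x-gx,z-gz; X=g0+ax*(a*np.cos(th)+b*np.sin(th))+ay*25+[0,0,-a*np.sin(th)+b*np.cos(th)]
        p=K@(R@X+t); r+=list(p[:2]/p[2]-o)
    return r
s=least_squares(f,[.8,25,75]); print(np.degrees(s.x[0]),s.x[1:],np.round(s.fun,1))
E
```

```text
time: 41.75
tool_pos: [513.9, 285.5, 403.1]
tcp_rot: [-3.136, -0.009, -0.172]
contact_force: [-0.5, 1.0, 0.1]
grip_width: 92.3
finger_force: 0.0
38.29449561821443 [42.61174331 68.87536963] [-1.6  0.9 -6.4 -0.5  7.2 -1.4]
```

Run:
```python
import numpy as np
from scipy.optimize import least_squares
K=np.array([[480.617,0,316.597],[0,480.617,234.1],[0,0,1]]);R=np.array([[-0.5877,0.8091,-0.0041],[0.693,0.5007,-0.5188],[-0.4177,-0.3077,-0.8549]]);t=np.array([194.7,-363.1,1312.7])
n=np.array([.897,-.44]); g0=np.r_[np.array([442,-153])-31.8*n,133.7]
y=-.457; ax=np.array([np.cos(y),np.sin(y),0]); ay=np.array([-np.sin(y),np.cos(y),0])
pts=[(-64,0,25),(64,0,25),(123,109,25),(123,109,-25)]; obs=np.array([(645,120),(515,283),(315,328),(285,270)])/4+[140,90]
def f(q):
    th,gx,gz,l=q;r=[]
    for (x,z,w),o in zip(pts,obs):
        a,b=x-gx,z-gz; X=g0+ax*(a*np.cos(th)+b*np.sin(th))+ay*(w+l)+[0,0,-a*np.sin(th)+b*np.cos(th)]
        p=K@(R@X+t); r+=list(p[:2]/p[2]-o)
    return r
s=least_squares(f,[.8,25,75,0]); print(np.degrees(s.x[0]),s.x[1:],np.round(s.fun,1))
```

```text
47.25315343152189 [36.37585043 80.70262909  4.32555232] [-0.4 -0.2  0.4  0.7  0.4  0.1 -0.3 -0.6]
```

This fit is good to under 1 px. The cup had slid 11 mm back in the pads, so its base stands about 11 mm from the mat's centre, well within 30 mm. The contact height also agrees with the base standing flat, so I'm handing the job in.

```bash
python3 -m crank '[[92, 0, 0, 0, 0], [92, 0, 0, 0, 0]]'|head -1; python3 -c "
from plant import bot
print(bot.close_job())"
```

```text
time: 42.0
the job is handed in; nothing more can be done
None
```

I handed the job in at 42 s with three pucks in the tray (seen in the last picture) and, by weight, the other two still in the cup. The cup was released flat about 11 mm from the mat's centre by force and fit only, because the camera calls had run out. The carafe and glass were not approached, and no verdict was returned.

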